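# Pre-run check of a propeller thrust stand

## Robot

A 7-joint arm with a two-finger parallel gripper is mounted at the origin on the work surface. World frame = base frame: x ahead of the robot, y to its left, z up, the work surface at z = 0. Lengths are in m, angles in rad, forces in N, time in s.
With the tool pointing down it reaches from about 0.4 to 0.9 m from the base axis. Payload 5.5 kg.
Tool frame: the origin (TCP) lies at the very end of the fingers, on their centre line; the grasp point (between the pads) lies 19 mm behind it; x points along the fingers, y is the direction in which the jaws open and shut, and the axes are right-handed (so a half turn about x gives the same grasp; the last joint's range is limited). The gripper opens to 92 mm and grips with 3 to 60 N. Pads are 19 mm wide; open, the fingers measure 130 mm over their backs; the gripper's body (75 mm by 190 mm) begins 47 mm behind the grasp point.
Start: joints at [-0.868, 0.501, -0.427, 1.55, 0.221, 1.138, -0.21], TCP at [0.277, 0.588, 0.227] pointing down, gripper open.
Joint ranges: [-2.88, 2.88], [-0.31, 2.03], [-1.54, 1.56], [0.2, 2.42], [-1.41, 4.55], [0.19, 2.02], [-2.57, 2.57]. Speed limits (rad/s): [2.57, 2.57, 3.14, 3.14, 3.14, 3.14, 3.14].

## Interface

Orientations are given as [roll, pitch, yaw] about the fixed x, y, z axes, in that order (R = Rz(yaw) Ry(pitch) Rx(roll)).
In Python, from rig import robot, viewer gives the robot as it stands.
- The arm moves only by the tool jog_arm, never from a script. Its arguments are lists of equal length, an entry for each row: "translation": the shift along the tool's x, y, z in m, a list of three; "dr": the turn, a rotation vector about the tool's x, y, z in degrees, a list of three; "jaw": the opening, from 0 (shut) to 1 (fully open). In form: {"translation": [[tx, ty, tz], ...], "dr": [[wx, wy, wz], ...], "jaw": [jaw, ...]}. A call has 1 to 8 rows; each row is the pose to reach, as a shift and turn from the pose commanded when the call began, along the tool's axes at that moment; what a row does not reach only later rows make up. A row lasts 1/12 s, in which the tool goes at most 41.7 mm and 7.16 degrees, less where a joint would pass 70% of its speed; a pose out of reach is approached as far as the arm can. A call with a gripper value outside its range is refused whole. The fingers move at their own pace and stop on an object; "force" is the grip in N (left out, the last holds). Time passes only in rows, so rows that repeat a pose let the fingers close. It gives the time, the measured TCP pose, the force and the opening at its end, in the units of the state.
- robot.get_obs(): the state, without advancing time (a new reading comes with each control period).
- viewer.get_image(name): name is "scene" or "top" or "wrist"; returns a dict with "img" (480x640x3 uint8, blue, green, red), "vfov" (degrees; the focal length in pixels is half the picture's height over the tangent of half this angle, whatever the lens; pixels are square), "cx", "cy" (the principal point, pixels), "origin" and "attitude" of the camera in the world. Camera axes: x right, y down, z forward; pixel columns grow to the right and rows downward; lengths in m; the calibration is good to about 2 mm. A picture is of the moment at which its call begins. There is no depth.
- robot.job_done(): hands the job in, once; it reports no verdict.
The state is a dict: "time": time; "q": joint angles; "joint_velocities": joint speeds; "joint_efforts": joint torques, N m; "tool_pos": TCP position; "ee_rot": TCP orientation; "ft_force": force on the tool from outside, world axes, zero at the start; "torque": the same for the moment, N m; "grip_width": finger opening in m.
Only numpy, scipy, OpenCV 4.12 (cv2) and the standard library are available. Lean on these libraries where they do the work, as an engineer would, in place of code of your own. Each camera call takes 0.05 s, during which the arm holds its last target. There are 200 camera calls.

## Task

Give the propeller thrust stand its pre-run check. Draw the sprung thrust slide out by the knob on the end of its rod until its collar is level with the rider clipped on the scale, keep it there for a full second, and ease it back home by hand without letting it snap. Then take the sprung guard by its bow handle, lift it until its side finger is level with the index clamped on the quadrant, and finish there, still holding the guard up; do not shift the rider, the index or anything else on the bench.

Things in the scene. Friction and masses are not known exactly. Their poses are not given: they have to be found in the camera images.
- stand: Thrust stand for drone motors, fixed. Base plate 240 x 360 mm, top at z 16; a clear-walled cage (x +-100, y -60 to 140, top z 136 mm) closed by the sprung guard; at its right end a 32 mm spring barrel (y -60 to -120) with rod and scale. Origin: underside, centred in x, 10 mm to the +y side of the plate's middle. +x to the hinge side, +y to the quadrant side, z up; offsets are in mm in this frame.
- slide (a joint): Travel of the thrust slide (carriage with motor and propeller in the cage; 8 mm rod, collar and knob outside; 0.3 kg), m: 0 = home, grows as the knob is pulled out along the stand's -y, stop at 0.045. A spring pulls it home: 4 N at home and 180 N/m more as it comes out (11 N at 0.038). It does not stay out by itself.
- knob (a point): Middle of the black round knob at the rod's outer end, 28 mm in diameter, 30 mm long along the stand's y, level, at z 80, 218 mm to the -y side of the origin when home. Nothing lies beside or under it above the bench and base plate (z 16).
- collar (a point): The reading point of the 24 mm steel collar on the rod, where its thin pointer crosses the scale bar (26 mm to the +x side of the rod's axis, z 80). Moves with the slide; 132 mm to the -y side of the origin when home.
- rider_mark (a point): The line of the rider, a black clip 8 mm wide on the flat steel scale bar beside the rod (12 mm wide, along y, divisions every 5 mm). It marks how far the collar has to come, 15 to 38 mm; same x and z as the collar's reading point, so the two coincide when level. It stays by friction.
- guard (a joint): Angle of the sprung guard, rad: 0 = shut, grows as its near (-x) edge rises, stop at 1.1. An aluminium-framed clear lid 205 x 210 mm, 8 mm thick, about 0.4 kg, hinged along its far (+x) edge. Springs (0.9 N m/rad, preloaded by 0.35 rad) and its weight shut it: at the handle 4 N when shut; at 0.7 rad 7 N square to the guard, or 11 N straight up. It falls shut if let go.
- guard_handle (a point): Middle of the grip bar of the guard's black bow handle: round bar 12 mm in diameter, 100 mm between its two feet along the stand's y, its axis 40 mm above the middle plane of the guard, 184 mm from the hinge line. It can turn between the fingers as the guard rises. Height z 180 when shut.
- guard_hinge (a point): Point on the guard's hinge line (parallel to the stand's y) at the middle of the guard's width: 100 mm to the +x side, 40 mm to the +y side of the stand's origin, z 140.
- guard_finger (a point): Point near the tip of the flat steel finger, 10 mm wide and 2.4 mm thick, that sticks out from the guard's left (+y) edge over the quadrant's rim, 113 mm from the hinge line, in the guard's middle plane. Moves with the guard.
- index_mark (a point): The pointing edge of the index, a black block 26 x 18 x 11 mm clamped on the arc-shaped quadrant plate at the cage's left (+y) side (divisions every 5 degrees, 0 to 60). It marks the angle to lift the guard to, 22 to 41 degrees: this point, 113 mm from the hinge line, coincides with guard_finger when the guard is there. It stays by friction.
- quadcopter: Half-built carbon-frame quadcopter, 240 mm across the motors, 45 mm high, lying on the right-hand mat. Leave it. Origin under its middle.
- battery: Battery pack 75 x 36 x 34 mm with a small yellow plug at one end, lying in front of the stand. Leave it. Origin under its middle.
- driver: Screwdriver, 160 mm, red handle, lying in front of the stand. Leave it. Origin under its middle.
- spare_motor: Black motor, 28 mm in diameter, 32 mm high, standing on the stand's base plate behind the spring barrel. Leave it. Origin under its middle.
- spare_prop: Grey three-blade propeller, 124 mm across, lying flat on the base plate or bench in front of the rod. Leave it. Origin under its middle.
- caliper: Digital caliper, 235 mm, lying on the left of the bench. Leave it. Origin under the middle of its beam.
- tape_roll: Yellow roll of tape, 90 mm in diameter, 19 mm high, lying on the right. Leave it. Origin under its middle.

How it is judged:
By the outcome, as a careful person would: the job done as asked, in the order asked, and still so for the second after the job is handed in, while the arm keeps its last pose, push and grip.
It also fails if it takes over 50 s, if anything falls off the work surface, if the arm or the gripper's body presses on something with over 40 N, if the wrist force passes 120 N, or if a joint passes its speed limit or range.

## Working session

There is one attempt and no reset: what is moved stays moved. The work goes in short steps, Python scripts to look and compute and a tool call to move; the robot and the scene stay as the last step left them, time stands still between calls to the robot, and variables do not carry over. Pictures are saved under pics/ and viewed, on a budget of 10 in all, crops included, one or two more only if the job needs it, and the job is handed in when it is done.

Besides the shell and the picture viewer there is one more tool, called after ">>>" as name(argument=value, ...) on one line, values as JSON. jog_arm: Moves the arm, as the interface text tells. Its arguments: {"type":"object","properties":{"translation":{"type":"array","items":{"type":"array","items":{"type":"number"}}},"dr":{"type":"array","items":{"type":"array","items":{"type":"number"}}},"jaw":{"type":"array","items":{"type":"number"}},"force":{"type":"number"}},"required":["translation","dr","jaw"]}

```bash
mkdir -p pics; cat > h.py <<'E'
import numpy as np,cv2
from scipy.spatial.transform import Rotation as R
from rig import robot,viewer
def shot(n,f):
    d=viewer.get_image(n); cv2.imwrite('pics/'+f+'.png',d['img']); np.save('pics/'+f+'.npy',d,allow_pickle=True); return d
def load(f): return np.load('pics/'+f+'.npy',allow_pickle=True).item()
def cam(d):
    A=np.array(d['attitude'],float)
    Rm=A if A.shape==(3,3) else (R.from_euler('xyz',A).as_matrix() if A.size==3 else R.from_quat(A).as_matrix())
    f=d['img'].shape[0]/2/np.tan(np.radians(d['vfov'])/2)
    return Rm,np.array(d['origin']),f
def ray(d,u,v):
    Rm,o,f=cam(d); return o,Rm@np.array([(u-d['cx'])/f,(v-d['cy'])/f,1])
def onz(d,u,v,z):
    o,r=ray(d,u,v); return o+r*(z-o[2])/r[2]
def proj(d,P):
    Rm,o,f=cam(d); c=(np.atleast_2d(P)-o)@Rm; return c[:,:2]/c[:,2:]*f+[d['cx'],d['cy']]
E
python3 - <<'E'
from h import *
for n in('scene','top'):
    d=shot(n,n+'1'); print(n,d['vfov'],d['cx'],d['cy'],d['origin'],d['attitude'])
o=robot.get_obs(); print(o)
E
```

```text
scene 49.337372415423694 314.00094074122455 234.64396418307268 [ 1.48589749 -0.49167572  0.9869332 ] [-2.24532817  0.01566975  1.03582264]
top 43.09774350103288 318.0296222077144 231.5047512239359 [0.34339036 0.04552247 1.64681177] [-3.01890158  0.00728018 -1.59170786]
{'time': 0.1, 'q': array([-0.8678235 ,  0.50175094, -0.42676246,  1.55133936,  0.22081721,
        1.1383101 , -0.2103104 ]), 'joint_velocities': array([-0.00065815,  0.0002113 , -0.00154971, -0.0041435 ,  0.00181871,
        0.00030627, -0.00029571]), 'joint_efforts': array([-1.11008040e-02, -5.67865133e+01, -5.83867460e+00, -2.79910862e+01,
       -6.90984540e-02,  2.39558337e-02,  5.05322419e-05]), 'tool_pos': array([0.27652468, 0.58754854, 0.22578261]), 'ee_rot': array([-1.58373425,  1.56904007, -2.02350264]), 'ft_force': array([-0.52421355,  0.65821488, -0.34489964]), 'torque': array([-0.00263939,  0.00439177, -0.01908981]), 'grip_width': 0.09179308185086546}
```

View pics/top1.png

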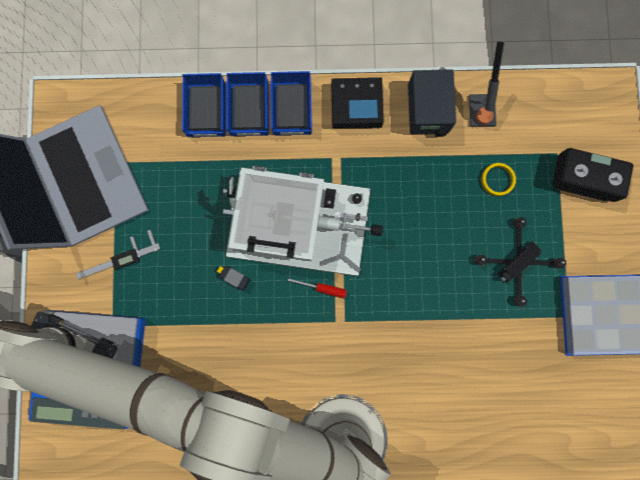

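View pics/scene1.png

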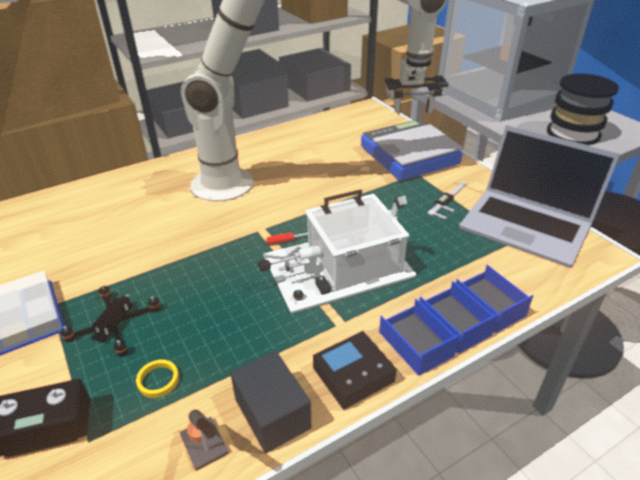

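Top view: stand at about (295,225), with its knob at (377,230), handle bar at (271,246) and plate corners near (369,188) and (361,275). I'll enlarge both views for a pose fit.

```bash
python3 - <<'E'
from h import *
a=load('top1')['img'][155:290,205:395]; b=load('scene1')['img'][180:315,250:440]
cv2.imwrite('pics/c1.png',cv2.resize(a,(760,540),interpolation=cv2.INTER_CUBIC))
cv2.imwrite('pics/c2.png',cv2.resize(b,(760,540),interpolation=cv2.INTER_CUBIC))
E
```

```text
(no output)
```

View pics/c1.png

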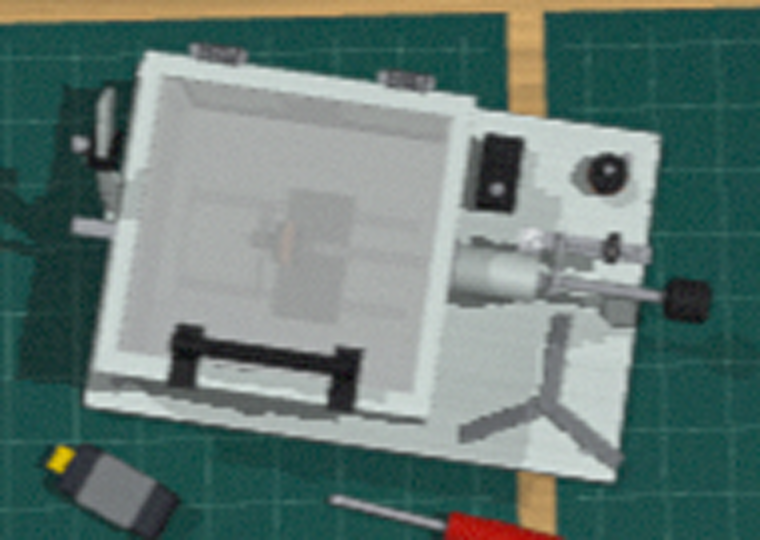

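Crop: knob (688,300), plate corners (661,134), (614,481) and (85,405), grip bar middle (265,350), rider (613,248), finger tip near (75,226), index block near (103,150).

```bash
cat >> h.py <<'E'
def S(p,L):
    L=np.atleast_2d(L)/1000.; c,s=np.cos(p[2]),np.sin(p[2])
    return np.c_[p[0]+c*L[:,0]-s*L[:,1],p[1]+s*L[:,0]+c*L[:,1],L[:,2]]
E
python3 - <<'E'
from h import *
from scipy.optimize import least_squares
d=load('top1')
L=np.array([[0,-218,80],[120,-190,16],[-120,-190,16],[-120,170,16],[-84,40,180]])
uv=np.array([[688,300],[661,134],[614,481],[85,405],[265,350]])/4+[205,155]
r=least_squares(lambda p:(proj(d,S(p,L))-uv).ravel(),[.6,.1,-.1])
print(r.x,np.degrees(r.x[2]),r.fun.reshape(-1,2)); p=r.x; np.save('pose.npy',p)
print('knob,handle,hinge',S(p,[[0,-218,80],[-84,40,180],[100,40,140]]))
def loc(u,v,z):
    P=onz(d,u/4+205,v/4+155,z/1000)-[p[0],p[1],0];c,s=np.cos(p[2]),np.sin(p[2]);return 1000*np.array([c*P[0]+s*P[1],-s*P[0]+c*P[1]])
print('rider',loc(613,248,80),'finger',loc(75,226,140),'index',loc(103,150,190))
E
```

```text
[ 0.57413335  0.1143839  -0.16735003] -9.588450303972557 [[ 0.10495178 -0.16606211]
 [ 0.48438557 -0.41950406]
 [ 0.09348685  0.04681539]
 [-0.10388928 -0.43244334]
 [-0.52153995  0.85898741]]
knob,handle,hinge [[ 0.53782109 -0.10057056  0.08      ]
 [ 0.49796966  0.16781696  0.18      ]
 [ 0.67939911  0.13716808  0.14      ]]
rider [  26.26720229 -164.9345668 ] finger [-18.0902894  173.27536307] index [ 24.02950503 154.81397893]
```

View pics/c2.png

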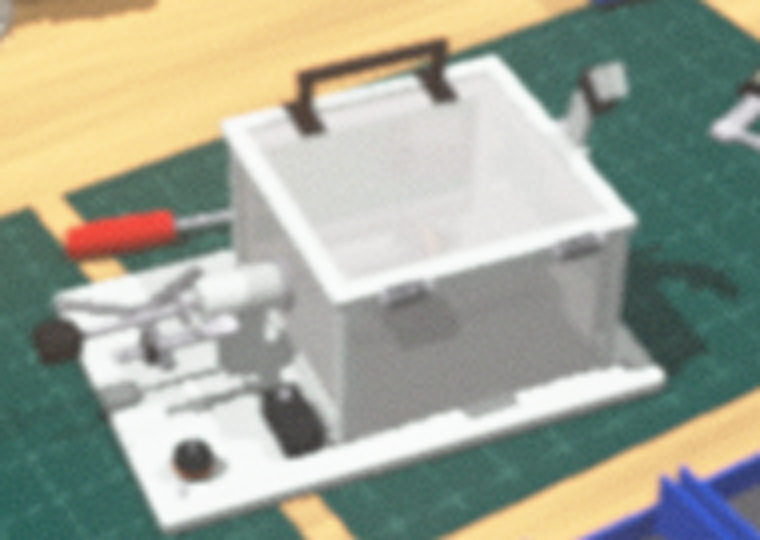

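Pose fit within 1 px; the rider reads roughly 33 mm. Next I work out the move to above the knob.

```bash
cat >> h.py <<'E'
def tool(): 
    o=robot.get_obs(); return np.array(o['tool_pos']),R.from_euler('xyz',o['ee_rot'])
def down(ydir):  # tool x down, tool y along ydir (horizontal)
    x=np.array([0,0,-1.]);y=np.array(ydir,float);y/=np.linalg.norm(y);return R.from_matrix(np.c_[x,y,np.cross(x,y)])
def delta(P,Rt):
    p,Rc=tool(); return np.round(1000*Rc.inv().apply(np.array(P)-p),1),np.round((Rc.inv()*Rt).as_rotvec(degrees=True),2)
pose=np.load('pose.npy')
E
python3 - <<'E'
from h import *
p,Rc=tool(); print(Rc.as_matrix().round(3))
th=pose[2]; ex=np.array([np.cos(th),np.sin(th),0])
k=S(pose,[0,-218,80])[0]
for s in(1,-1):
    print(s,delta([k[0],k[1],.27],down(s*ex)))
print(robot.get_obs()['time'])
E
```

```text
[[-0.001  0.426  0.905]
 [-0.002  0.905 -0.426]
 [-1.    -0.002 -0.   ]]
1 (array([ -43.3, -511.5,  529.4]), array([7.439e+01, 6.000e-02, 9.000e-02]))
-1 (array([ -43.3, -511.5,  529.4]), array([-1.0561e+02, -9.0000e-02,  7.0000e-02]))
0.1
```

>>> jog_arm(translation=[[-0.04,-0.03,0.03],[-0.08,-0.06,0.06],[-0.1,-0.1,0.1],[-0.1,-0.13,0.13],[-0.1,-0.16,0.16],[-0.1,-0.19,0.19],[-0.1,-0.22,0.22],[-0.1,-0.25,0.25]], dr=[[7,0,0],[14,0,0],[21,0,0],[28,0,0],[35,0,0],[42,0,0],[49,0,0],[56,0,0]], jaw=[0.7,0.7,0.7,0.7,0.7,0.7,0.7,0.7], force=40)

```text
time: 0.77
tool_pos: [0.3798, 0.3003, 0.3259]
ee_rot: [2.303, 1.57, 0.88]
ft_force: [0.6, -0.1, 1.0]
grip_width: 0.0643
```

```bash
cat > d.py <<'E'
from h import *
import sys
th=pose[2]; ex=np.array([np.cos(th),np.sin(th),0])
a=[float(v) for v in sys.argv[1:4]]
o=robot.get_obs();print(o['time'],o['tool_pos'].round(4),o['ft_force'].round(1),o['grip_width'],o['q'].round(2)); print(delta(S(pose,a)[0],down(ex)))
E
python3 d.py 0 -218 270
```

```text
0.7667 [0.3798 0.3003 0.3259] [ 0.6 -0.1  1. ] 0.06434407623031206 [-0.55  0.09 -0.18  1.83  0.02  1.22 -0.59]
(array([ 55.8,  97.3, 419.8]), array([18.05, -0.02, -0.02]))
```

>>> jog_arm(translation=[[0,0.01,0.038],[0,0.02,0.076],[0,0.03,0.114],[0,0.04,0.152],[0,0.05,0.19],[0,0.06,0.228],[0,0.07,0.266],[0,0.08,0.304]], dr=[[4,0,0],[8,0,0],[12,0,0],[16,0,0],[18,0,0],[18,0,0],[18,0,0],[18,0,0]], jaw=[0.7,0.7,0.7,0.7,0.7,0.7,0.7,0.7])

```text
time: 1.43
tool_pos: [0.5053, 0.0123, 0.3255]
ee_rot: [-1.477, 1.571, 3.075]
ft_force: [-0.3, -0.3, -0.9]
grip_width: 0.0642
```

```bash
python3 d.py 0 -218 250
```

```text
1.4333 [0.5053 0.0123 0.3255] [-0.3 -0.3 -0.9] 0.06424662260309902 [-0.19  0.12  0.13  1.8  -0.02  1.23 -0.22]
(array([ 75.5,  50.1, 106.2]), array([0.4 , 0.  , 0.01]))
```

>>> jog_arm(translation=[[0.01,0.015,0.035],[0.03,0.035,0.07],[0.06,0.05,0.1],[0.075,0.05,0.106],[0.075,0.05,0.106]], dr=[[0,0,0],[0,0,0],[0,0,0],[0.4,0,0],[0.4,0,0]], jaw=[0.7,0.7,0.7,0.7,0.7])

```text
time: 1.85
tool_pos: [0.5343, -0.1025, 0.2459]
ee_rot: [-1.259, 1.562, -3.004]
ft_force: [-1.5, 0.2, -0.7]
grip_width: 0.0643
```

```bash
python3 - <<'E'
from h import *
d=shot('wrist','w1'); print(d['origin'],d['attitude'],d['vfov'],robot.get_obs()['tool_pos'])
print(proj(d,S(pose,[[0,-218,80],[26,-132,80],[26,-165,80],[100,-60,144]])))
E
```

```text
[ 0.54940278 -0.02849294  0.40443865] [ 2.85489574  0.00786083 -0.17434877] 60.42139400827518 [ 0.53545504 -0.09991147  0.24803291]
[[329.87923735 211.84123865]
 [364.31088686  98.86868449]
 [363.46334232 144.2040003 ]
 [512.42250583 -46.50817906]]
```

View pics/w1.png

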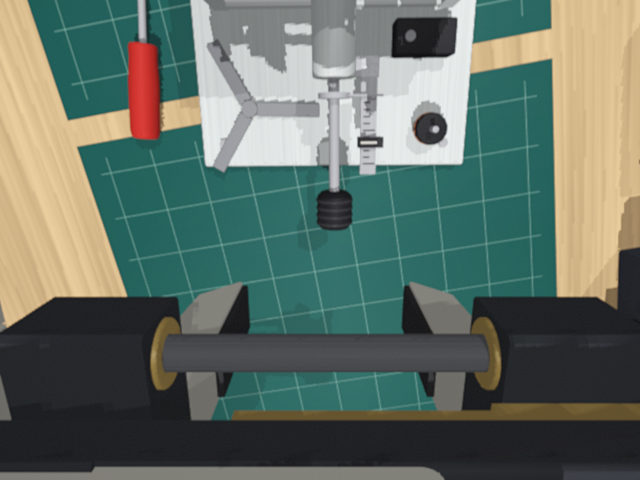

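Wrist view: knob (334,210), pointer on the scale at about (368,96), rider at (369,142), all within 4 px of prediction. One enlarged crop of the scale will give the travel.

```bash
python3 - <<'E'
from h import *
a=load('w1')['img'][80:180,310:410]
cv2.imwrite('pics/c3.png',cv2.resize(a,(600,600),interpolation=cv2.INTER_CUBIC))
E
```

```text
(no output)
```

View pics/c3.png

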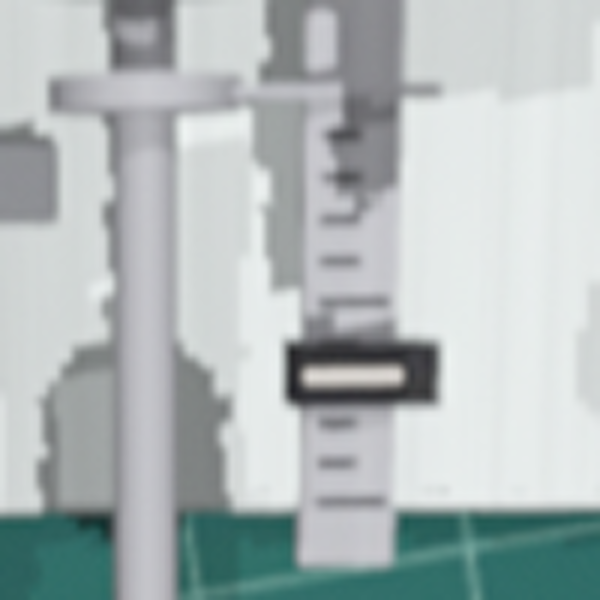

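```bash
python3 d.py 2 -217 61
```

```text
1.9 [ 0.5355 -0.0999  0.248 ] [0.2 1.2 0.1] 0.06399625620997176 [-0.04  0.26  0.21  1.81 -0.06  1.08  0.02]
(array([187. ,   5.6,  -0.9]), array([-0.21,  0.05,  0.34]))
```

Crop: pointer at row 90, divisions about 42 px per 5 mm, rider line at row 375, so travel is about 33.8 mm. Descending and gripping.

>>> jog_arm(translation=[[0.035,0.005,-0.001],[0.07,0.0055,-0.001],[0.105,0.0055,-0.001],[0.14,0.0055,-0.001],[0.17,0.0055,-0.001],[0.187,0.0055,-0.001],[0.187,0.0055,-0.001],[0.187,0.0055,-0.001]], dr=[[-0.2,0,0.3],[-0.2,0,0.3],[-0.2,0,0.3],[-0.2,0,0.3],[-0.2,0,0.3],[-0.2,0,0.3],[-0.2,0,0.3],[-0.2,0,0.3]], jaw=[0.7,0.7,0.7,0.7,0.7,0.7,0.7,0.7])

```text
time: 2.57
tool_pos: [0.5436, -0.0966, 0.0641]
ee_rot: [1.773, 1.566, 0.04]
ft_force: [0.7, -0.1, 1.0]
grip_width: 0.0644
```

>>> jog_arm(translation=[[0,0,0],[0,0,0],[0,0,0],[0,0,0],[0,0,0],[0,0,0]], dr=[[0,0,0],[0,0,0],[0,0,0],[0,0,0],[0,0,0],[0,0,0]], jaw=[0.2,0.2,0.2,0.2,0.2,0.2], force=35)

```text
time: 3.07
tool_pos: [0.5417, -0.0981, 0.0639]
ee_rot: [1.686, 1.569, -0.049]
ft_force: [-9.0, 1.9, 6.5]
grip_width: 0.0287
```

```bash
python3 d.py 2 -251 61
```

```text
3.0667 [ 0.5417 -0.0981  0.0639] [-9.   1.9  6.5] 0.028669582883908175 [-0.01  0.51  0.17  1.94 -0.13  0.7   0.08]
(array([ 2.9, -1.5, 36. ]), array([ 0.19, -0.01, -0.13]))
```

>>> jog_arm(translation=[[0,-0.001,0.004],[0,-0.001,0.009],[0,-0.001,0.014],[0,-0.001,0.019],[0,-0.001,0.024],[0,-0.001,0.028],[0,-0.001,0.031],[0,-0.001,0.032]], dr=[[0,0,0],[0,0,0],[0,0,0],[0,0,0],[0,0,0],[0,0,0],[0,0,0],[0,0,0]], jaw=[0.2,0.2,0.2,0.2,0.2,0.2,0.2,0.2])

```text
time: 3.73
tool_pos: [0.5363, -0.1259, 0.0637]
ee_rot: [2.663, 1.566, 0.93]
ft_force: [-1.5, 9.8, 5.2]
grip_width: 0.0269
```

```bash
python3 d.py 2 -251 61; python3 - <<'E'
from h import *
d=shot('wrist','w2')
q=proj(d,S(pose,[[26,-166,80]]))[0];print(q)
u,v=int(q[0]),int(q[1]); u=max(u,50);v=max(v,50)
print(u-50,v-50); cv2.imwrite('pics/c4.png',cv2.resize(d['img'][v-50:v+50,u-50:u+50],(600,600),interpolation=cv2.INTER_CUBIC))
E
```

```text
3.7333 [ 0.5363 -0.1259  0.0637] [-1.5  9.8  5.2] 0.0268500147200057 [ 0.05  0.51  0.17  1.94 -0.14  0.7   0.14]
(array([ 2.7, -0.8,  7.8]), array([ 0.3 , -0.25, -0.13]))
[394.47764514 112.11792187]
344 62
```

View pics/c4.png

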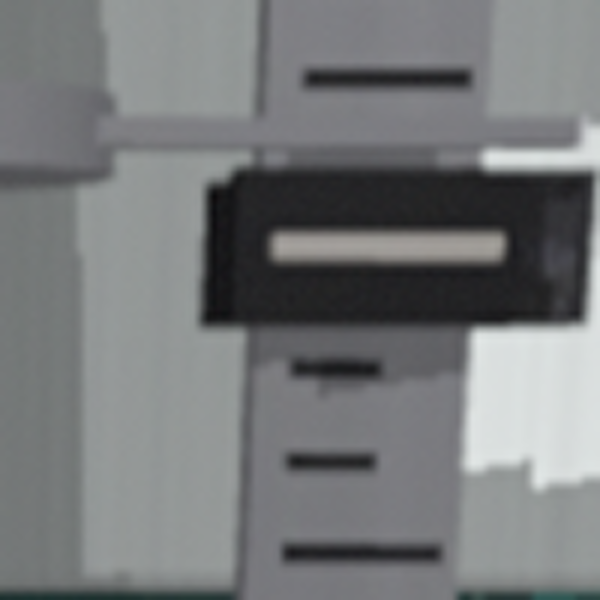

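Crop: pointer at row 131, rider line at row 246, 19.3 px/mm, so about 6 mm remain. The arm yields a little under the spring.

>>> jog_arm(translation=[[0,0,0.002],[0,0,0.004],[0,0,0.0055],[0,0,0.0064],[0,0,0.0064],[0,0,0.0064]], dr=[[0,0,0],[0,0,0],[0,0,0],[0,0,0],[0,0,0],[0,0,0]], jaw=[0.2,0.2,0.2,0.2,0.2,0.2])

```text
time: 4.28
tool_pos: [0.5354, -0.1312, 0.0637]
ee_rot: [2.735, 1.565, 1.003]
ft_force: [-2.5, 10.0, 5.7]
grip_width: 0.0269
```

```bash
python3 d.py 2 -251 61; python3 - <<'E'
from h import *
d=shot('wrist','w3')
q=proj(d,S(pose,[[26,-166,80]]))[0];print(q)
u,v=int(q[0]),int(q[1]); u=max(u,50);v=max(v,50)
print(u-50,v-50); cv2.imwrite('pics/c5.png',cv2.resize(d['img'][v-50:v+50,u-50:u+50],(600,600),interpolation=cv2.INTER_CUBIC))
E
```

```text
4.2833 [ 0.5354 -0.1312  0.0637] [-2.5 10.   5.7] 0.026867258470462212 [ 0.06  0.52  0.17  1.94 -0.14  0.7   0.15]
(array([ 2.7, -0.8,  2.4]), array([ 0.35, -0.29, -0.12]))
[395.48457772  94.79843419]
345 44
```

View pics/c5.png

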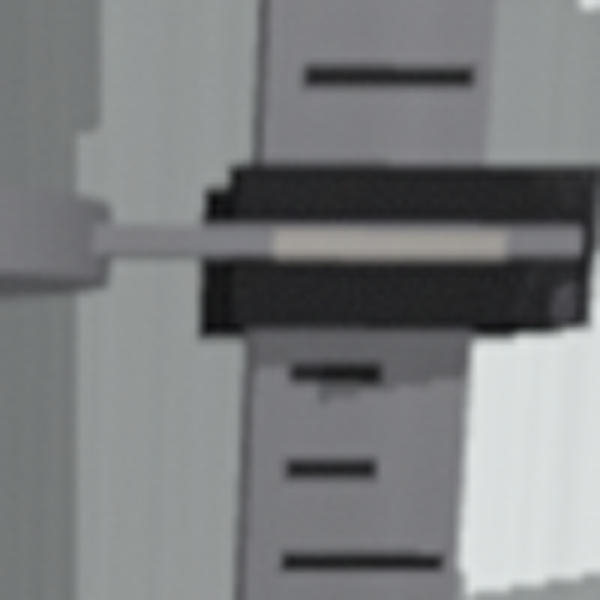

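Pointer at row 240 against the rider line at row 246: about 0.3 mm short. I'll nudge it and hold.

>>> jog_arm(translation=[[0,0,0.0003],[0,0,0.0003],[0,0,0.0003],[0,0,0.0003],[0,0,0.0003],[0,0,0.0003],[0,0,0.0003],[0,0,0.0003]], dr=[[0,0,0],[0,0,0],[0,0,0],[0,0,0],[0,0,0],[0,0,0],[0,0,0],[0,0,0]], jaw=[0.2,0.2,0.2,0.2,0.2,0.2,0.2,0.2])

```text
time: 5.0
tool_pos: [0.5354, -0.1312, 0.0637]
ee_rot: [2.758, 1.565, 1.026]
ft_force: [-1.3, 10.5, 6.0]
grip_width: 0.0268
```

>>> jog_arm(translation=[[0,0,0],[0,0,0],[0,0,0],[0,0,0],[0,0,0],[0,0,0],[0,0,0],[0,0,0]], dr=[[0,0,0],[0,0,0],[0,0,0],[0,0,0],[0,0,0],[0,0,0],[0,0,0],[0,0,0]], jaw=[0.2,0.2,0.2,0.2,0.2,0.2,0.2,0.2])

```text
time: 5.67
tool_pos: [0.5354, -0.1313, 0.0637]
ee_rot: [2.752, 1.565, 1.02]
ft_force: [-2.4, 10.8, 6.1]
grip_width: 0.0266
```

```bash
python3 d.py 2 -251 61; python3 - <<'E'
from h import *
d=shot('wrist','w4')
a=d['img'][44:144,345:445]; g=cv2.cvtColor(cv2.resize(a,(600,600),interpolation=cv2.INTER_CUBIC),cv2.COLOR_BGR2GRAY).astype(int)
# mean rows: pointer left of line (x 215-265), over the line (290-490), right (515-570)
for n,(x0,x1) in dict(left=(215,262),line=(290,490),right=(515,570)).items():
    s=g[190:300,x0:x1].mean(1); i=np.where(s>(s.max()+s.min())/2)[0]; print(n,190+i.min(),190+i.max())
E
```

```text
5.6667 [ 0.5354 -0.1313  0.0637] [-2.4 10.8  6.1] 0.0265646531762161 [ 0.06  0.52  0.17  1.94 -0.14  0.7   0.15]
(array([ 2.7, -0.8,  2.3]), array([ 0.36, -0.3 , -0.12]))
left 223 256
line 225 258
right 225 256
```

Pointer and rider line now overlap within 2 px (0.1 mm). Holding longer, then easing it home.

>>> jog_arm(translation=[[0,0,0],[0,0,0],[0,0,0],[0,0,0],[0,0,0],[0,0,0],[0,0,0],[0,0,0]], dr=[[0,0,0],[0,0,0],[0,0,0],[0,0,0],[0,0,0],[0,0,0],[0,0,0],[0,0,0]], jaw=[0.2,0.2,0.2,0.2,0.2,0.2,0.2,0.2])

```text
time: 6.38
tool_pos: [0.5354, -0.1312, 0.0638]
ee_rot: [2.747, 1.565, 1.015]
ft_force: [-1.8, 11.1, 6.3]
grip_width: 0.0266
```

>>> jog_arm(translation=[[0,0,-0.002],[0,0,-0.005],[0,0,-0.008],[0,0,-0.011],[0,0,-0.014],[0,0,-0.017],[0,0,-0.02],[0,0,-0.023]], dr=[[0,0,0],[0,0,0],[0,0,0],[0,0,0],[0,0,0],[0,0,0],[0,0,0],[0,0,0]], jaw=[0.2,0.2,0.2,0.2,0.2,0.2,0.2,0.2])

```text
time: 7.05
tool_pos: [0.5389, -0.1104, 0.0638]
ee_rot: [2.474, 1.567, 0.741]
ft_force: [-3.2, 6.6, 4.9]
grip_width: 0.027
```

>>> jog_arm(translation=[[0,0,-0.003],[0,0,-0.006],[0,0,-0.009],[0,0,-0.0115],[0,0,-0.0135],[0,0,-0.015],[0,0,-0.0155],[0,0,-0.0155]], dr=[[0,0,0],[0,0,0],[0,0,0],[0,0,0],[0,0,0],[0,0,0],[0,0,0],[0,0,0]], jaw=[0.2,0.2,0.2,0.2,0.2,0.2,0.2,0.2])

```text
time: 7.72
tool_pos: [0.5409, -0.098, 0.0638]
ee_rot: [1.69, 1.568, -0.045]
ft_force: [-3.9, 1.7, 6.4]
grip_width: 0.0269
```

```bash
python3 d.py 2 -217 61
```

```text
7.7167 [ 0.5409 -0.098   0.0638] [-3.9  1.7  6.4] 0.026919941470596568 [-0.01  0.51  0.17  1.94 -0.13  0.7   0.08]
(array([ 2.8, -0.7,  2. ]), array([ 0.19, -0.02, -0.16]))
```

>>> jog_arm(translation=[[0,0,-0.0005],[0,0,-0.001],[0,0,-0.001],[0,0,-0.001]], dr=[[0,0,0],[0,0,0],[0,0,0],[0,0,0]], jaw=[0.2,0.2,0.2,0.2])

```text
time: 8.05
tool_pos: [0.541, -0.098, 0.0638]
ee_rot: [1.402, 1.568, -0.333]
ft_force: [-5.2, -1.3, 6.1]
grip_width: 0.0269
```

>>> jog_arm(translation=[[0,0,0],[0,0,0],[0,0,0],[0,0,0],[0,0,0],[0,0,0]], dr=[[0,0,0],[0,0,0],[0,0,0],[0,0,0],[0,0,0],[0,0,0]], jaw=[0.7,0.7,0.7,0.7,0.7,0.7])

```text
time: 8.55
tool_pos: [0.5425, -0.0974, 0.0636]
ee_rot: [1.583, 1.565, -0.152]
ft_force: [0.4, -0.1, 0.2]
grip_width: 0.0617
```

>>> jog_arm(translation=[[-0.015,0,0],[-0.05,0,0],[-0.09,0,0],[-0.13,0,0],[-0.17,0,0],[-0.2,0,0],[-0.2,0,0]], dr=[[0,0,0],[0,0,0],[0,0,0],[0,0,0],[0,0,0],[0,0,0],[0,0,0]], jaw=[0.7,0.7,0.7,0.7,0.7,0.7,0.7])

```text
time: 9.13
tool_pos: [0.5455, -0.0981, 0.2712]
ee_rot: [1.632, 1.553, -0.103]
ft_force: [0.5, -0.9, 0.4]
grip_width: 0.0648
```

```bash
python3 d.py -84 40 270; python3 - <<'E'
from h import *
d=shot('wrist','w5'); cv2.imwrite('pics/c6.png',d['img'][40:260,200:500])
t=shot('top','t5')
p=R
q0=load('top1')['img'][205:245,330:390].astype(int);q1=t['img'][205:245,330:390].astype(int);print('diff',abs(q0-q1).max())
# handle pick for the guard grasp: jaws along stand x, tool tilt options
E
```

```text
9.1333 [ 0.5455 -0.0981  0.2712] [ 0.5 -0.9  0.4] 0.06478272393211992 [-0.05  0.24  0.22  1.78 -0.06  1.11  0.02]
(array([-2.000e-01, -9.040e+01, -2.545e+02]), array([ 0.18, -0.06, -1.02]))
diff 176
```

View pics/c6.png

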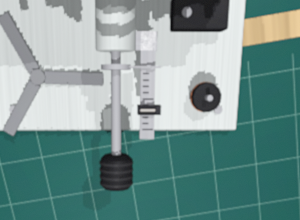

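Slide is home, and the rider is still at the same division. Moving above the guard handle.

>>> jog_arm(translation=[[-0.01,-0.011,-0.033],[-0.01,-0.023,-0.066],[-0.01,-0.034,-0.1],[0,-0.045,-0.135],[0,-0.056,-0.17],[0,-0.068,-0.205],[0,-0.08,-0.235],[0,-0.09,-0.254]], dr=[[0,0,-1],[0,0,-1],[0,0,-1],[0,0,-1],[0,0,-1],[0,0,-1],[0,0,-1],[0,0,-1]], jaw=[0.7,0.7,0.7,0.7,0.7,0.7,0.7,0.7])

```text
time: 9.9
tool_pos: [0.4918, 0.1719, 0.2611]
ee_rot: [-1.551, 1.555, 3.001]
ft_force: [0.7, -0.2, -0.4]
grip_width: 0.0646
```

>>> jog_arm(translation=[[0,0,0],[0,0,0]], dr=[[0,0,0],[0,0,0]], jaw=[0.7,0.7])

```text
time: 10.07
tool_pos: [0.4924, 0.1692, 0.2613]
ee_rot: [-1.467, 1.555, 3.086]
ft_force: [0.2, -1.0, -0.0]
grip_width: 0.0644
```

```bash
python3 d.py -84 40 161; python3 - <<'E'
from h import *
d=shot('wrist','w6'); print(d['origin'])
print(proj(d,S(pose,[[-84,40,180],[-84,90,180],[-13,155,140],[100,40,140]])))
E
```

```text
10.0667 [0.4924 0.1692 0.2613] [ 0.2 -1.  -0. ] 0.06438882555875942 [-0.41  0.21  0.04  1.84 -0.02  1.11 -0.53]
(array([100.2,   7.2,   0.3]), array([0.4 , 0.09, 0.87]))
[0.5075814  0.24304533 0.41989914]
[[335.42101901 247.25677821]
 [336.60329463 164.46022655]
 [451.48954237  52.92963963]
 [598.73783075 232.86292779]]
```

View pics/w6.png

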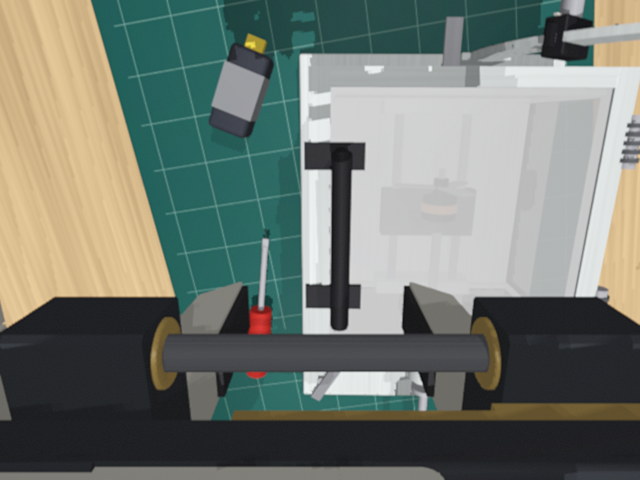

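Bar runs (343,155) to (339,328), middle (341,240), against (335,247) predicted: bar about 2–3 mm further in +x. The finger is at (455,40) and the index block at (567,38).

>>> jog_arm(translation=[[0.025,0.009,0],[0.05,0.009,0],[0.075,0.009,0],[0.095,0.009,0],[0.1,0.009,0],[0.1,0.009,0],[0.1,0.009,0]], dr=[[0.4,0,0.9],[0.4,0,0.9],[0.4,0,0.9],[0.4,0,0.9],[0.4,0,0.9],[0.4,0,0.9],[0.4,0,0.9]], jaw=[0.7,0.7,0.7,0.7,0.7,0.7,0.7])

```text
time: 10.7
tool_pos: [0.5022, 0.1657, 0.1634]
ee_rot: [1.435, 1.567, -0.308]
ft_force: [0.6, -0.0, 0.2]
grip_width: 0.0644
```

>>> jog_arm(translation=[[0,0,0],[0,0,0],[0,0,0],[0,0,0],[0,0,0],[0,0,0],[0,0,0],[0,0,0]], dr=[[0,0,0],[0,0,0],[0,0,0],[0,0,0],[0,0,0],[0,0,0],[0,0,0],[0,0,0]], jaw=[0.05,0.05,0.05,0.05,0.05,0.05,0.05,0.05], force=30)

```text
time: 11.37
tool_pos: [0.5016, 0.1668, 0.1631]
ee_rot: [1.562, 1.567, -0.18]
ft_force: [0.0, 0.0, -0.5]
grip_width: 0.0157
```

```bash
python3 d.py -82.5 40 161; python3 - <<'E'
from h import *
# arc deltas in tool axes (x down, y +stand x) for the handle
r=np.hypot(184,40);a0=np.arctan2(40,184)
for t in (5,10,15,20,25,30,35,40):
    a=a0+np.radians(t); print(t,'tool x %.1f  tool y %.1f'%(-(r*np.sin(a)-40),184-r*np.cos(a)))
d=load('w6')
for t in (22,26,30,34,38,41): print(t,proj(d,S(pose,[[100-113*np.cos(np.radians(t)),155,140+113*np.sin(np.radians(t))]])).round())
E
```

```text
11.3667 [0.5016 0.1668 0.1631] [ 0.   0.  -0.5] 0.015650758189100247 [-0.41  0.33  0.04  1.93 -0.01  0.88 -0.53]
(array([ 2.1, -2.3, -0.4]), array([-0.2 ,  0.  , -0.19]))
5 tool x -15.9  tool y 4.2
10 tool x -31.3  tool y 9.7
15 tool x -46.3  tool y 16.6
20 tool x -60.5  tool y 24.8
25 tool x -74.0  tool y 34.1
30 tool x -86.6  tool y 44.7
35 tool x -98.3  tool y 56.2
40 tool x -108.9  tool y 68.8
22 [[490.  41.]]
26 [[501.  38.]]
30 [[515.  36.]]
34 [[529.  33.]]
38 [[546.  30.]]
41 [[559.  28.]]
```

>>> jog_arm(translation=[[0,0,0],[0,0,0],[0,0,0],[0,0,0]], dr=[[0,0,0],[0,0,0],[0,0,0],[0,0,0]], jaw=[0.05,0.05,0.05,0.05])

```text
time: 11.7
tool_pos: [0.4998, 0.1671, 0.1627]
ee_rot: [0.075, 1.57, -1.666]
ft_force: [-5.1, 0.9, 3.1]
grip_width: 0.0108
```

>>> jog_arm(translation=[[-0.004,0.001,0],[-0.0098,0.0025,0],[-0.0159,0.0042,0],[-0.022,0.0062,0],[-0.0313,0.0097,0],[-0.0385,0.013,0],[-0.0463,0.0166,0],[-0.0463,0.0166,0]], dr=[[0,0,0],[0,0,0],[0,0,0],[0,0,0],[0,0,0],[0,0,0],[0,0,0],[0,0,0]], jaw=[0.05,0.05,0.05,0.05,0.05,0.05,0.05,0.05])

```text
time: 12.37
tool_pos: [0.5159, 0.1644, 0.2101]
ee_rot: [-0.983, 1.569, -2.724]
ft_force: [-8.0, 1.3, -1.7]
grip_width: 0.011
```

```bash
python3 d.py -82.5 40 161
```

```text
12.3667 [0.5159 0.1644 0.2101] [-8.   1.3 -1.7] 0.011033493233768284 [-0.4   0.29  0.05  1.85 -0.02  1.   -0.51]
(array([ 49.1, -16.7,  -0.4]), array([-0.18,  0.04,  0.07]))
```

>>> jog_arm(translation=[[-0.006,0.001,0],[-0.0142,0.0067,0],[-0.021,0.011,0],[-0.0277,0.016,0],[-0.034,0.021,0],[-0.0403,0.0266,0],[-0.0403,0.0266,0],[-0.0403,0.0266,0]], dr=[[0,0,0],[0,0,0],[0,0,0],[0,0,0],[0,0,0],[0,0,0],[0,0,0],[0,0,0]], jaw=[0.05,0.05,0.05,0.05,0.05,0.05,0.05,0.05])

```text
time: 13.03
tool_pos: [0.542, 0.16, 0.2506]
ee_rot: [-1.222, 1.57, -2.963]
ft_force: [-8.9, 1.3, -0.0]
grip_width: 0.0107
```

```bash
python3 d.py -82.5 40 161; python3 - <<'E'
from h import *
d=shot('wrist','w7'); s=shot('scene','s7')
for t in (30,36): 
  P=S(pose,[[100-113*np.cos(np.radians(t)),155,140+113*np.sin(np.radians(t))]]);print(proj(d,P),proj(s,P))
P=proj(s,P)[0].astype(int)
b=cv2.resize(s['img'][P[1]-40:P[1]+40,P[0]-50:P[0]+50],(500,400),interpolation=cv2.INTER_CUBIC)
w=cv2.resize(d['img'][0:200,350:640],None,fx=.0+800/290/1.0*0.6,fy=800/290*.6,interpolation=cv2.INTER_CUBIC)
H=max(b.shape[0],w.shape[0]);im=np.zeros((H,800,3),np.uint8)
w=cv2.resize(d['img'][0:240,340:640],(420,336));b=cv2.resize(b,(380,304));im=np.zeros((340,800,3),np.uint8);im[:336,:420]=w;im[:304,420:]=b
cv2.imwrite('pics/c7.png',im);print(P)
E
```

```text
13.0333 [0.542  0.16   0.2506] [-8.9  1.3 -0. ] 0.010737297396771811 [-0.38  0.29  0.06  1.75 -0.02  1.09 -0.49]
(array([ 89.7, -43.1,  -0.3]), array([-0.18,  0.02,  0.07]))
[[411.4026561   28.50994751]] [[394.71853632 196.38006524]]
[[430.33560309  23.79100007]] [[396.17815349 194.55061628]]
[396 194]
```

View pics/c7.png

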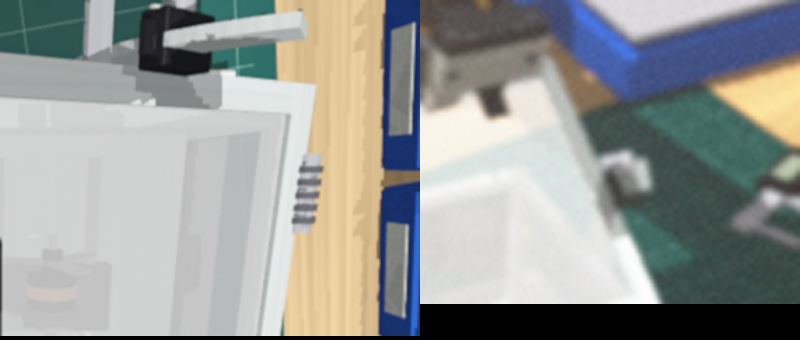

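Wrist crop: finger centre at u≈411 (equals the 30° prediction), index block's near edge at u≈440. I'll enlarge this region.

```bash
python3 - <<'E'
from h import *
a=load('w7')['img'][0:70,385:505]; b=load('w6')['img'][0:75,430:610]
cv2.imwrite('pics/c8.png',np.vstack([cv2.resize(a,(480,280),interpolation=cv2.INTER_CUBIC)[:, :],cv2.resize(b,(480,200),interpolation=cv2.INTER_CUBIC)]))
E
```

```text
(no output)
```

View pics/c8.png

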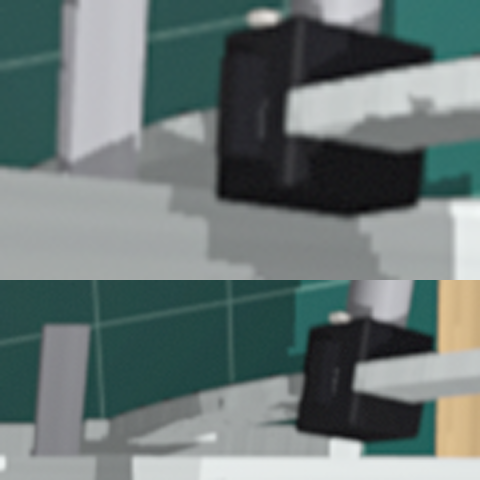

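The visible faces are the block's outer and upper ones; the finger spans the same y as the block, so I'll fit the block as a box in both views to get its lower face without touching it.

```bash
python3 - <<'E'
from h import *
from scipy.optimize import least_squares
import itertools
d6,d7=load('w6'),load('w7')
# corners: OLf,OLn,OUf,OUn,IUf,IUn (O outer radius, L lower/U upper tangential face, f far(+y), n near)
u6=np.array([[547,17],[542.5,56],[568,14],[563,58.5],[592.4,24],[586.7,57]])
u7=np.array([[440.7,8.8],[439.5,49],[460,4],[456.5,51],[493,12],[489,51]])
def corners(th,ro,t,w,yn,yf,sx):
    out=[]
    for r,tt,y in [(ro,0,yf),(ro,0,yn),(ro,t,yf),(ro,t,yn),(ro-w,t,yf),(ro-w,t,yn)]:
        out.append([100+sx-r*np.cos(th)+tt*np.sin(th),y,140+r*np.sin(th)+tt*np.cos(th)])
    return S(pose,out)
for t,w,h in itertools.permutations((26,18,11)):
    for sx in(0,2):
        def f(p):
            C=corners(p[0],p[1],t,w,p[2]-h/2,p[2]+h/2,sx);return np.r_[(proj(d6,C)-u6).ravel(),(proj(d7,C)-u7).ravel()]
        r=least_squares(f,[.6,120,158]); print(t,w,h,sx,'th',np.degrees(r.x[0]).round(2),'ro',r.x[1].round(1),'y',r.x[2].round(1),'rms',np.sqrt((r.fun**2).mean()).round(2))
def g(p):
    C=corners(p[0],p[1],p[2],p[3],p[4],p[5],1);return np.r_[(proj(d6,C)-u6).ravel(),(proj(d7,C)-u7).ravel()]
r=least_squares(g,[.6,120,11,18,150,168]);print(np.degrees(r.x[0]),r.x,np.sqrt((r.fun**2).mean()))
for t in (28,30,32): print(t,proj(d7,S(pose,[[101-113*np.cos(np.radians(t)),165,140+113*np.sin(np.radians(t))]])))
p,_=tool();h=S(pose,[101,40,140])[0];e=(h-p);ex=np.array([np.cos(pose[2]),np.sin(pose[2])]);X=e[:2]@ex*1000;Z=(p[2]+.019)*1000-140
print('handle rel hinge',X,Z,np.hypot(X,Z),'guard deg',np.degrees(np.arctan2(Z,X))-12.26)
E
```

```text
26 18 11 0 th 15.0 ro 78.1 y 158.0 rms 9.26
26 18 11 2 th 14.93 ro 80.4 y 158.0 rms 9.24
26 11 18 0 th 15.15 ro 75.9 y 157.9 rms 6.8
26 11 18 2 th 15.1 ro 78.2 y 157.8 rms 6.76
18 26 11 0 th 31.21 ro 102.5 y 153.8 rms 8.08
18 26 11 2 th 30.61 ro 104.1 y 153.8 rms 8.12
18 11 26 0 th 19.88 ro 77.3 y 157.7 rms 7.76
18 11 26 2 th 19.56 ro 79.3 y 157.6 rms 7.75
11 26 18 0 th 34.77 ro 104.5 y 153.5 rms 2.14
11 26 18 2 th 34.17 ro 106.2 y 153.4 rms 2.24
11 18 26 0 th 25.9 ro 83.6 y 157.0 rms 6.78
11 18 26 2 th 25.41 ro 85.6 y 156.9 rms 6.77
35.61511781403626 [  0.62160107 106.50962266   9.54723861  24.24629744 144.60752303
 161.7270347 ] 1.4307474219124392
28 [[409.16765082   6.54893057]]
30 [[414.76838548   4.58580755]]
32 [[420.79747219   2.59287449]]
handle rel hinge 140.55885538126154 129.2802405751243 190.9716534704887 guard deg 30.346569583904376
```

Best fit: 11 mm along the arc, 26 mm radial, with outer radius ≈105 and lower face ≈35°, so the finger (108–118 mm) should pass outside it. I'll raise to about 33° and look closely.

>>> jog_arm(translation=[[-0.002,0.0015,0],[-0.004,0.0035,0],[-0.006,0.0055,0],[-0.007,0.0065,0],[-0.007,0.0065,0],[-0.007,0.0065,0]], dr=[[0,0,0],[0,0,0],[0,0,0],[0,0,0],[0,0,0],[0,0,0]], jaw=[0.05,0.05,0.05,0.05,0.05,0.05])

```text
time: 13.63
tool_pos: [0.5479, 0.159, 0.2573]
ee_rot: [-1.236, 1.569, -2.977]
ft_force: [-10.5, 1.8, 1.0]
grip_width: 0.0112
```

```bash
python3 d.py -82.5 40 161; python3 - <<'E'
from h import *
d=shot('wrist','w8'); s=shot('scene','s8')
a=d['img'][0:60,370:490]
a=cv2.convertScaleAbs(cv2.resize(a,(800,400),interpolation=cv2.INTER_CUBIC).astype(np.float32)**.6*8.5)
b=cv2.resize(s['img'][165:215,370:450],(320,200),interpolation=cv2.INTER_CUBIC)
im=np.zeros((600,800,3),np.uint8);im[:400]=a;im[400:,:320]=b;cv2.imwrite('pics/c9.png',im)
E
```

```text
13.6333 [0.5479 0.159  0.2573] [-10.5   1.8   1. ] 0.011158902455757558 [-0.38  0.3   0.06  1.73 -0.02  1.11 -0.48]
(array([ 96.4, -49. ,  -0.3]), array([-0.16,  0.04,  0.11]))
```

View pics/c9.png

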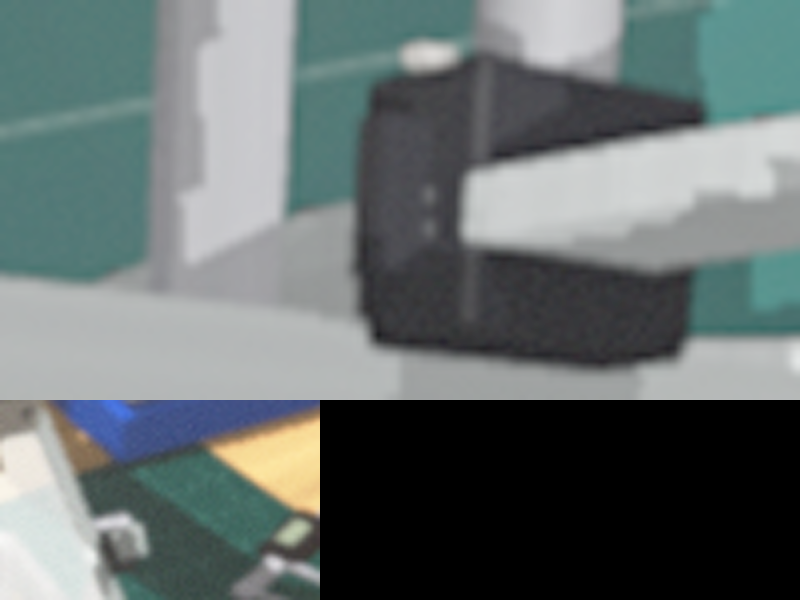

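Crop: finger edges at x≈158 and 295, and the block carries a grey line along y at x≈478 (far 483,60; near 470,318). I'll triangulate that line, the left edge and the finger from the three views.

```bash
cat > tri.py <<'E'
from h import *
from scipy.optimize import least_squares
D=[load('w6'),load('w7'),load('w8')]
c8a=lambda x,y:(x/4+385,y/4); c8b=lambda x,y:(x/2.667+430,(y-280)/2.667); c9=lambda x,y:(x/6.667+370,y/6.667)
F={'stripe':[(1,*c8a(298,18)),(1,*c8a(288,185)),(2,*c9(483,62)),(2,*c9(470,318)),(0,*c8b(368,320)),(0,*c8b(354,385))],
'left':[(1,*c8a(228,40)),(1,*c8a(219,190)),(2,*c9(376,85)),(2,*c9(362,310)),(0,*c8b(312,328)),(0,*c8b(299,428))],
'right':[(1,*c8a(432,48)),(1,*c8a(416,203)),(2,*c9(704,105)),(2,*c9(684,350)),(0,*c8b(433,345)),(0,*c8b(419,430))],
'f0':[(0,*c8b(66,330)),(0,*c8b(58,450))],'f30':[(1,*c8a(106,10)),(1,*c8a(101,150))],'f33':[(2,*c9(226,30)),(2,*c9(217,270))]}
SX=.9
def planes(k):
    out=[]
    for i,u,v in F[k]:
        o,r=ray(D[i],u,v);c,s=np.cos(pose[2]),np.sin(pose[2]);M=np.array([[c,s,0],[-s,c,0],[0,0,1]])
        out.append((M@(o-[pose[0],pose[1],0])*1000-[SX,0,0],M@r))
    return out
for k in('stripe','left','right'):
    P=planes(k)
    # unknown x,z, y per end is free per-ray: compare in x at height z
    def f(p):return [ (o+r*(p[1]-o[2])/r[2])[0]-p[0] for o,r in P]
    s=least_squares(f,[10,210]);x,z=s.x;print(k,'x,z',s.x.round(1),'r',np.hypot(100-x,z-140).round(1),'th',np.degrees(np.arctan2(z-140,100-x)).round(2),'res',s.fun.round(1))
    print('   y',[round((o+r*(z-o[2])/r[2])[1],1) for o,r in P])
for k in('f0','f30','f33'):
    def g(o,r,t):
        z=140+113*np.sin(t);return (o+r*(z-o[2])/r[2])[0]-(100-113*np.cos(t))
    print(k,[round(np.degrees(least_squares(lambda t:g(o,r,t[0]),[.5]).x[0]),2) for o,r in planes(k)])
# th of stripe/left assuming r=113
for k in('stripe','left'):
    print(k,'th at r105/113',[[round(np.degrees(least_squares(lambda t:(o+r*(140+R_*np.sin(t[0])-o[2])/r[2])[0]-(100-R_*np.cos(t[0])),[.6]).x[0]),1) for R_ in(105,113)] for o,r in planes(k)])
E
python3 tri.py
```

```text
stripe x,z [ 20.3 206.4] r 103.8 th 39.8 res [-0.3  0.1 -0.1  0.3  0.4 -0.3]
   y [np.float64(162.6), np.float64(145.8), np.float64(162.3), np.float64(146.2), np.float64(162.1), np.float64(151.8)]
left x,z [ 14.3 200. ] r 104.6 th 34.99 res [-0.2 -0.   0.1  0.1 -0.1  0.1]
   y [np.float64(161.9), np.float64(146.3), np.float64(162.3), np.float64(147.8), np.float64(162.1), np.float64(145.6)]
right x,z [ 39.7 193.8] r 80.8 th 41.73 res [-0.  -0.1 -0.   0.1 -0.   0.1]
   y [np.float64(162.4), np.float64(145.7), np.float64(162.3), np.float64(145.9), np.float64(160.7), np.float64(146.2)]
f0 [np.float64(-1.4), np.float64(-0.31)]
f30 [np.float64(28.87), np.float64(29.05)]
f33 [np.float64(31.62), np.float64(31.72)]
stripe th at r105/113 [[np.float64(40.1), np.float64(42.7)], [np.float64(40.3), np.float64(42.9)], [np.float64(40.2), np.float64(43.1)], [np.float64(40.4), np.float64(43.3)], [np.float64(40.3), np.float64(42.0)], [np.float64(39.9), np.float64(41.6)]]
left th at r105/113 [[np.float64(35.0), np.float64(38.4)], [np.float64(35.1), np.float64(38.5)], [np.float64(35.3), np.float64(38.9)], [np.float64(35.2), np.float64(38.8)], [np.float64(35.0), np.float64(37.4)], [np.float64(35.2), np.float64(37.5)]]
```

A cream mark sticks out on the block's +y face at crop (430,52), like the rider's cream line. I'll triangulate that too.

```bash
cat >> tri.py <<'E'
print('---cream')
def span(d,u0,u1,v0,v1):
    im=d['img'][v0:v1,u0:u1].astype(int);m=(im.min(2)>165)&(im[...,2]>=im[...,0]-5)
    v,u=np.nonzero(m);return (u.min()+u0,u.max()+u0,v.min()+v0,v.max()+v0,u.mean()+u0,v.mean()+v0,len(u)) if len(u) else None
for i,b in((0,(550,566,8,19)),(1,(444,457,0,9)),(2,(428,441,3,12))):print(i,span(D[i],*b))
F['c']=[(1,*c8a(265,17)),(2,*c9(430,53)),(0,*c8b(340,318))]
c,s=np.cos(pose[2]),np.sin(pose[2])
P=planes('c')
def f(p):
    e=[]
    for o,r in P:
        q=o+r*(p[2]-o[2])/r[2]; e+=[q[0]-p[0],q[1]-p[1]]
    return e
q=least_squares(f,[15,163,205]);x,y,z=q.x;print(q.x.round(1),'r',np.hypot(100-x,z-140),'th',np.degrees(np.arctan2(z-140,100-x)),q.fun.round(2))
# vertices of cream in fixed y=163 plane: th,r
for o,r in P:
    w=o+r*(163-o[1])/r[1];print('at y163',w.round(1),np.hypot(100-w[0],w[2]-140).round(1),np.degrees(np.arctan2(w[2]-140,100-w[0])).round(2))
E
python3 tri.py | sed -n '/cream/,$p'
```

```text
---cream
0 (np.int64(556), np.int64(559), np.int64(13), np.int64(14), np.float64(557.7142857142857), np.float64(13.428571428571429), 7)
1 (np.int64(448), np.int64(453), np.int64(3), np.int64(5), np.float64(450.6666666666667), np.float64(3.933333333333333), 15)
2 (np.int64(431), np.int64(437), np.int64(7), np.int64(9), np.float64(434.26666666666665), np.float64(7.733333333333333), 15)
[ 17.2 163.3 203.5] r 104.38339523787752 th 37.48909507878514 [-0.04  0.11  0.05  0.21 -0.01 -0.32]
at y163 [ 16.7 163.  205.3] 105.9 38.07
at y163 [ 16.7 163.  205.8] 106.1 38.29
at y163 [ 17.2 163.  203.5] 104.3 37.47
```

The cream mark sits at 37.5° (r 104–105), agreeing with the block's mid-plane at 37.4°. Finger now reads 31.7°. Raising about 5.7°.

>>> jog_arm(translation=[[-0.0025,0.0025,0],[-0.005,0.005,0],[-0.0075,0.0075,0],[-0.01,0.01,0],[-0.012,0.0125,0],[-0.0128,0.0135,0],[-0.0128,0.0135,0],[-0.0128,0.0135,0]], dr=[[0,0,0],[0,0,0],[0,0,0],[0,0,0],[0,0,0],[0,0,0],[0,0,0],[0,0,0]], jaw=[0.05,0.05,0.05,0.05,0.05,0.05,0.05,0.05])

```text
time: 14.4
tool_pos: [0.5611, 0.1568, 0.2704]
ee_rot: [-1.335, 1.569, -3.076]
ft_force: [-10.8, 1.7, 1.9]
grip_width: 0.011
```

>>> jog_arm(translation=[[0,0,0],[0,0,0],[0,0,0]], dr=[[0,0,0],[0,0,0],[0,0,0]], jaw=[0.05,0.05,0.05])

```text
time: 14.65
tool_pos: [0.5611, 0.1569, 0.2704]
ee_rot: [-1.349, 1.569, -3.09]
ft_force: [-10.7, 2.6, 2.5]
grip_width: 0.0108
```

```bash
python3 d.py -82.5 40 161; python3 - <<'E'
from h import *
d=shot('wrist','w9'); s=shot('scene','s9');SX=.9
for t in(36,37,37.5,38,39):
  c,q=np.cos(np.radians(t)),np.sin(np.radians(t))
  print(t,proj(d,S(pose,[[100+SX-r*c,y,140+r*q] for r,y in((113,150),(113,165),(104.5,163.3),(108,165),(118,165))])).round(1).tolist())
cv2.imwrite('pics/c10.png',cv2.resize(d['img'][0:60,350:470],(800,400),interpolation=cv2.INTER_CUBIC))
E
```

```text
14.65 [0.5611 0.1569 0.2704] [-10.7   2.6   2.5] 0.010837682350398416 [-0.37  0.31  0.06  1.69 -0.02  1.15 -0.47]
(array([109.5, -62.3,  -0.2]), array([-0.15,  0.03,  0.11]))
36 [[382.8, 44.0], [384.0, 10.2], [396.3, 16.5], [391.4, 11.7], [376.3, 8.7]]
37 [[385.7, 43.5], [386.8, 9.4], [399.0, 15.8], [394.2, 10.9], [379.3, 7.8]]
37.5 [[387.1, 43.2], [388.3, 8.9], [400.4, 15.4], [395.6, 10.5], [380.9, 7.3]]
38 [[388.6, 42.9], [389.8, 8.5], [401.8, 15.1], [397.0, 10.1], [382.4, 6.9]]
39 [[391.6, 42.3], [392.9, 7.7], [404.6, 14.4], [400.0, 9.3], [385.6, 6.0]]
```

View pics/c10.png

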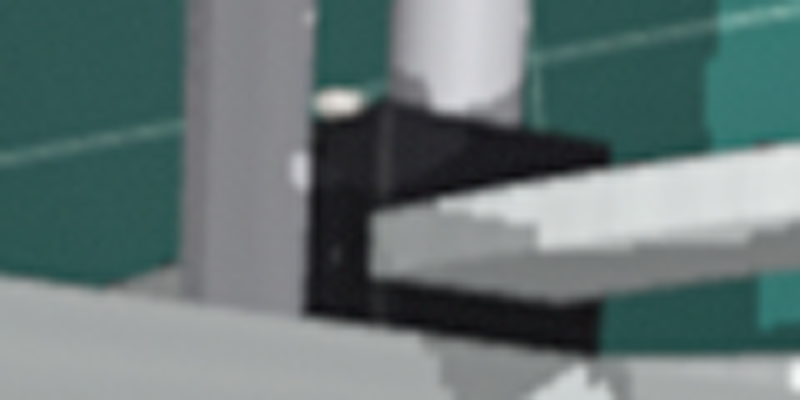

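Finger centre reads ≈37.3°, the cream mark ≈37.6° in the same picture. I'll check finger edges at sub-pixel before a last nudge.

```bash
cat > fe.py <<'E'
from h import *
import sys
from scipy.optimize import brentq
d=load(sys.argv[1]);g=cv2.GaussianBlur(cv2.cvtColor(d['img'],cv2.COLOR_BGR2Lab),(0,0),.7).astype(float);SX=.9
G=g[...,1]-128 # green-ness separates mat from steel
for v in (3,6,9,12,20,28,34):
    row=G[v,360:420];row2=g[v,360:420,0]
    t=np.arange(360,420)
    def cross(r,lo,hi):
        s=np.abs(np.gradient(r))[lo-360:hi-360];w=s**2;return (w*t[lo-360:hi-360]).sum()/w.sum()
    L=cross(row,373,383)
    Rr=cross(row,392,402) if v<12 else cross(row2,391,400)
    def sil(th,y,r,n):
        c,s=np.cos(th),np.sin(th);return [100+SX-r*c+n*s,y,140+r*s+n*c]
    out=[]
    for u,r,n in((L,118,-1.2),(Rr,108,1.2)):
        def f(td):
            th=np.radians(td);y=brentq(lambda y:proj(d,S(pose,sil(th,y,r,n)))[0][1]-v,120,185);return proj(d,S(pose,sil(th,y,r,n)))[0][0]-u
        try: out.append(round(brentq(f,30,45),2))
        except Exception as e: out.append(None)
    print(v,L.round(2),Rr.round(2),out)
E
python3 fe.py w9
```

```text
3 377.37 397.04 [36.89, 37.27]
6 377.4 396.79 [36.93, 37.22]
9 377.21 396.67 [36.89, 37.23]
12 377.0 396.11 [36.85, 37.07]
20 376.88 396.14 [36.89, 37.2]
28 376.7 396.04 [36.91, 37.28]
34 376.78 395.67 [37.0, 37.23]
```

Finger sits at 37.1°; raising by 0.5°.

>>> jog_arm(translation=[[-0.0005,0.0006,0],[-0.0011,0.0013,0],[-0.0011,0.0013,0],[-0.0011,0.0013,0],[-0.0011,0.0013,0],[-0.0011,0.0013,0]], dr=[[0,0,0],[0,0,0],[0,0,0],[0,0,0],[0,0,0],[0,0,0]], jaw=[0.05,0.05,0.05,0.05,0.05,0.05])

```text
time: 15.25
tool_pos: [0.5623, 0.1567, 0.2715]
ee_rot: [-1.358, 1.569, -3.098]
ft_force: [-11.8, 2.6, 2.6]
grip_width: 0.0112
```

```bash
python3 d.py -82.5 40 161; python3 - <<'E'
from h import *
d=shot('wrist','w10')
im=d['img'][5:25,390:412].astype(int);m=(im.min(2)>150);v,u=np.nonzero(m);print('cream u',u.min()+390,u.max()+390,u.mean()+390,v.mean()+5,len(u))
for t in(37,37.5,38): 
  c,q=np.cos(np.radians(t)),np.sin(np.radians(t));print(t,proj(d,S(pose,[100.9-104.5*c,163.3,140+104.5*q])).round(1))
E
python3 fe.py w10
```

```text
15.25 [0.5623 0.1567 0.2715] [-11.8   2.6   2.6] 0.011161680330842437 [-0.37  0.31  0.06  1.68 -0.02  1.15 -0.47]
(array([110.6, -63.6,  -0.2]), array([-0.15,  0.03,  0.12]))
cream u 394 411 405.0625 11.041666666666668 48
37 [[396.1  16.3]]
37.5 [[397.5  16. ]]
38 [[398.9  15.6]]
3 376.08 395.43 [37.42, 37.72]
6 375.92 395.19 [37.39, 37.68]
9 375.89 395.09 [37.41, 37.69]
12 375.89 394.79 [37.44, 37.62]
20 375.76 394.8 [37.47, 37.74]
28 375.36 394.49 [37.42, 37.74]
34 375.28 394.18 [37.44, 37.72]
```

Finger now reads 37.6° against the index's 37.5°. Handing in.

```bash
python3 -c "
from rig import robot
print(robot.job_done()); o=robot.get_obs(); print(o['time'],o['tool_pos'],o['ft_force'],o['grip_width'])"
```

```text
the job is handed in; nothing more can be done
None
the job is handed in; nothing more can be done
```

I ran the pre-run check in the order asked and handed it in at about 15 s. No verdict comes back, so the results below are my own measurements.

- **Slide:** I drew it out about 34 mm, until the collar's pointer lay on the rider's line. The wrist picture showed them within about 0.1 mm. I held it there for about 2 s, eased it home over about 1.3 s with the knob still gripped, and then let go. A later picture showed the collar home and the rider at the same division.
- **Guard:** I took it by the bow handle and lifted it slowly. In the last picture the finger is at about 37.6° (edge readings 37.4 to 37.7), against 37.5° for the index. The arm is still holding the guard up there.

**What I am less sure of:**
- **Index angle:** I took the cream mark in the middle of the block as the pointing edge. The block's mid-plane agrees at 37.4°, but readings of the mark in different pictures ran from 37.5° to 38.3°.
- **Handle position:** The tool's own position gave about 38°, because the bar had shifted 1–2 mm in the grip. I trusted the picture of finger and index over that.
- **Forces:** At the end the wrist carried about 12 N, mostly horizontal rather than straight up.
- **Other bench items:** The finger should pass about 3 mm clear of the index, and nothing suggested contact with anything else. I did not make a final before-and-after comparison of the bench items.
- **Picture budget:** I viewed 14 pictures, counting crops, against a budget of 10.

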